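# Set up the recipe board on its kickstand

### The arm

A 7-joint arm with a two-finger parallel gripper is mounted at the origin on a cart in front of the work surface, level with it; the furniture and walls round the work are solid. World frame = base frame: x ahead of the robot, y to its left, z up, the work surface at z = 0. Lengths are in m, angles in rad, forces in N, time in s.
With the tool pointing down it reaches from about 0.35 to 0.9 m from the base axis. Payload 8.1 kg.
Tool frame: the origin (TCP) lies midway between the tips of the shut fingers; the grasp point (between the pads) lies 19 mm behind it; z points along the fingers, x is the direction in which the jaws open and shut, and the axes are right-handed (so a half turn about z gives the same grasp; the last joint's range is limited). The gripper opens to 92 mm and grips with 3 to 60 N. Pads are 19 mm wide; open, the fingers measure 130 mm over their backs; the gripper's body (75 mm by 190 mm) begins 47 mm behind the grasp point.
Start: joints at [-1.426, 0.434, 0.025, 1.573, -0.012, 1.134, -0.075], TCP at [0.153, 0.606, 0.227] pointing down, gripper open.
Joint ranges: [-2.62, 2.62], [-0.44, 2.09], [-1.27, 1.32], [0.08, 2.57], [-1.32, 4.46], [0.12, 2], [-2.74, 2.74]. Speed limits (rad/s): [2.22, 2.22, 3.01, 3.01, 3.14, 3.14, 3.14].

### API

Orientations are given as a rotation vector (axis times angle).
In Python, from cell import arm gives the robot as it stands. The module is installed in compiled form; this text tells all that it offers.
- The arm moves only by the tool play_rows, never from a script. Its argument "motion" is a list of rows, each a list of 7 numbers: the gripper's target within -1 to 1 (fully open at 1, half-way at 0, shut at -1), then the shift along the tool's x, y, z in mm, then the turn, a rotation vector about the tool's x, y, z in rad. In form: [[claw, tx, ty, tz, ax, ay, az], ...]. A call has 1 to 10 rows; each row is the pose to reach, as a shift and turn from the pose measured when the call began, along the tool's axes at that moment; what a row does not reach only later rows make up. A row lasts 1/10 s, in which the tool goes at most 50 mm and 8.59 degrees, less where a joint would pass 70% of its speed; a pose out of reach is approached as far as the arm can. A call with a gripper value outside its range is refused whole. The fingers move at their own pace and stop on an object; "force" is the grip in N (left out, the last holds). Time passes only in rows, so rows that repeat a pose let the fingers close. It gives the time, the measured TCP pose, the force and the opening at its end, in the units of the state.
- arm.observe(): the state, without advancing time (a new reading comes with each control period).
- arm.get_image(name): name is "scene" or "top" or "wrist"; returns a dict with "img" (420x560x3 uint8, blue, green, red), "depth" (420x560 float32, m along the optical axis (not along the pixel's ray), 0 where there is no reading), "K" (3x3 intrinsics, pixels), "rvec" (rotation vector, rad) and "tvec" (3), from world to camera coordinates, as OpenCV has them. Camera axes: x right, y down, z forward; pixel columns grow to the right and rows downward; lengths in m; the calibration is good to about 2 mm. A picture is of the moment at which its call begins.
- arm.sign_off(): hands the job in, once; it reports no verdict.
Trained networks look in a picture, given as the dict that the camera call returned (one of the last four; its "shot" number tells which), for a name from the list of things; names that differ only in an ending like _2 or _b are one class to them, and where a whole thing is asked for, a point or a joint stands for the part that bears it (a point fixed in the world has none). Each returns a list of dicts, best first, with "score" (0 to 1); they miss things now and then, are a little off and sometimes report something else, mostly with a low value. They report only what shows in the picture. A call takes as long as a camera call.
- arm.look_for(picture, query): "box" ([left, top, width, height] as shares, 0 to 1, of the picture: columns of its width, rows of its height, round what is visible of it).
The state is a dict: "clock": time; "joints": joint angles; "dq": joint speeds; "joint_efforts": joint torques, N m; "position": TCP position; "ee_rot": TCP orientation; "force": force on the tool from outside, world axes, zero at the start; "ft_torque": the same for the moment, N m; "width": opening from 0.0 (shut) to 1.0 (fully open).
Only numpy, scipy, OpenCV 4.12 (cv2) and the standard library are available. Lean on these libraries where they do the work, as an engineer would, in place of code of your own. Each camera call takes 0.05 s, during which the arm holds its last target. There are 200 camera calls.

### The job

Set up the recipe board for cooking: clear the spice jar off the cork mat and stand it upright on the bare worktop, fully unfold the kickstand on the back of the board while the board is still in its draining rest, then stand the board on the middle of the mat, leaning back on its kickstand, square to the mat with its card facing the robot's side and both its lower edge and the strut's foot on the mat. Never lay the board down flat, let nothing fall over, and leave the other things where they are.

Things in the scene. Friction and masses are not known exactly. Their poses are not given: they have to be found in the camera images.
- board_mid (a point): Centre of the recipe board: a dark wooden board 175 mm tall (its z axis, towards its top edge), 130 mm wide (y), 12 mm thick (x), about 0.4 kg, with a paper card on its face (+x side) and the strut on its back (-x side). At the start it leans in the rest, face against the rest's rails, back outward and up, its top leaning 30 degrees from upright. The top 50 mm of the board is bare on both sides and can be pinched across the thickness.
- board: The same recipe board; its origin is also the board's centre and its axes are those of board_mid.
- board_heel (a point): Middle of the board's lower back edge (x -6, z -87.5 mm from the centre, in the board's axes): the edge on which it stands.
- strut (a joint): The kickstand: a wooden strut 16 mm wide (along y) and 6 mm thick, hinged on the board's back. 0 = folded flat against the back (tip pointing to the board's lower edge), 0.62 rad = fully unfolded, at its stop. A stiff hinge (0.04 N m): it stays where it is left. Positive turn is about the board's +y axis and swings the tip out to the board's -x side.
- strut_hinge (a point): The strut's hinge axis (along the board's y), at x -10, z +34.5 mm from the board's centre. This point's axes turn with the strut.
- strut_tab (a point): Middle of the thumb tab, a wooden block on the strut's outer side that sticks out along the strut's -x: 14 mm wide (y), 12 mm along the strut, its end 24 mm from the hinge axis' plane and 28 mm from the board's back when folded; this point is 92 mm from the hinge along the strut and 14 mm out. Axes turn with the strut (z from tip to hinge).
- strut_foot (a point): End of the strut, with a black rubber foot, 115 mm from the hinge along the strut and 3 mm out (strut's -x); with the strut unfolded and foot and heel on one level surface the board leans back about 22 degrees, foot 79 mm behind the heel.
- rest: Draining rest of pale wood, fixed, base 110x124 mm, 125 mm high; origin on the worktop under the corner in which the board's lower edge sits (that corner is 34 mm high). Its x axis points to where the board's top leans (30 degrees from upright), y along the board's width. Rails (84 mm apart, each 14 mm wide) support the board's face up to 102 mm from its lower edge; two 14 mm pegs 42 mm either side of the middle keep the lower edge from sliding off.
- mat: Cork mat, fixed, 170 mm (x) by 190 mm (y), 3 mm thick, origin at the centre of its underside. Its -x edge is the front one, towards the robot; +x is away from the robot.
- mat_jar_mid (a point): Centre (48 mm above its foot) of the spice jar that stands on the mat at the start: round, 44 mm across, 96 mm high, about 0.11 kg.
- mat_jar: The same jar, origin at the centre of its underside.
- spice_chest: Wooden spice chest, fixed furniture, 196 mm deep (x), 320 mm wide (y), 217 mm high; its front with the knobs stands 98 mm nearer to the robot than its origin (centre of its underside). The toaster, recipe box and canister along the back of the worktop begins no nearer to the robot than this front.
- garlic: Bystander: a garlic bulb, 60 mm wide, 58 mm high; origin under its middle on the worktop. Leave alone.
- lemon: Bystander: a lemon, 78x55x56 mm; origin under its middle on the worktop. Leave alone.
- onion: Bystander: an onion, 79 mm wide, 85 mm high; origin under its middle on the worktop. Leave alone.
- tape: Bystander: a flat roll of tape, 104 mm across, 25 mm high; origin under its middle on the worktop. Leave alone.
- candle: Bystander: a tea light, 38 mm across, 15 mm high; origin under its middle on the worktop. Leave alone.
- dark_mug: Bystander: a dark mug with its handle, 82x114 mm, 97 mm high; origin under its middle on the worktop. Leave alone.
- mug_1: Bystander: a white mug with its handle, 78x116 mm, 97 mm high; origin under its middle on the worktop. Leave alone.
- food_tin_12: Bystander: a food tin, 75 mm across, 58 mm high; origin under its middle on the worktop. Leave alone.

How it is judged:
On the way, in this order (a step that is already met when the one before it is completed fails the run):
1. the kickstand is unfolded while the board sits in the rest (value of joint strut above 0.5 rad and distance between board_mid and rest below 0.14 m and x of board_mid in the frame of rest between 0.015 and 0.065 m), for 0.2 s.
2. the board stands on the mat on its kickstand (value of joint strut above 0.5 rad and angle between board_mid's own z axis and vertical between 0.25 and 0.55 rad and height (world z) of each of board_heel, strut_foot below 0.012 m and x of board_heel in the frame of mat between -0.085 and 0 m and x of strut_foot in the frame of mat between 0 and 0.085 m and y of board_heel in the frame of mat between -0.04 and 0.04 m and y of strut_foot in the frame of mat between -0.085 and 0.085 m and angle between the y axis of board_mid and the y axis of mat, either way round below 0.3 rad), for 0.2 s.
At the end, for the whole second after the job is handed in: Strut open 0.5 rad or more; board leaning back 0.25-0.55 rad, lower edge on the mat's front half, foot on its back half, edge middle within 40 mm of the mat's centre line, square to it within 0.3 rad, both within 9 mm of its surface; jar upright on the worktop, wholly off the mat; all at rest (all of step 2 and linear speed of each of board, mat_jar below 0.02 m/s and angular speed of board below 0.1 rad/s and angle between mat_jar_mid's own z axis and vertical below 0.15 rad and height (world z) of mat_jar_mid between 0.04 and 0.0505 m and (x of mat_jar_mid in the frame of mat above 0.107 m or x of mat_jar_mid in the frame of mat below -0.107 m or y of mat_jar_mid in the frame of mat above 0.117 m or y of mat_jar_mid in the frame of mat below -0.117 m)); the robot touches nothing.
It fails at once if the board is dropped or falls flat (angle between board_mid's own z axis and vertical above 1.15 rad).
It fails at once if the spice jar is tipped over (angle between mat_jar_mid's own z axis and vertical above 0.8 rad).
It fails at once if a bystander is pushed away (more than 30 mm) (distance of any of garlic, lemon, onion, tape, candle, dark_mug, mug_1, food_tin_12 from where it was at the start of the episode above 0.03 m).
It also fails if it takes over 72 s, if anything falls off the work surface, if the arm or the gripper's body presses on something with over 40 N, if the wrist force passes 120 N, or if a joint passes its speed limit or range.

## Working session

There is one attempt and no reset: what is moved stays moved. The work goes in short steps, Python scripts to look and compute and a tool call to move; the robot and the scene stay as the last step left them, time stands still between calls to the robot, and variables do not carry over. Pictures are saved under pics/ and viewed, on a budget of 10 in all, crops included, one or two more only if the job needs it, and the job is handed in when it is done.

Besides the shell and the picture viewer there is one more tool, called after ">>>" as name(argument=value, ...), one argument or row to a line, values as JSON. play_rows: Moves the arm, as the interface text tells. Its arguments: {"type":"object","properties":{"motion":{"type":"array"},"force":{"type":"number"}},"required":["motion"]}

```bash
mkdir -p pics; cat > h.py <<'E'
import numpy as np, cv2, json
from scipy.spatial.transform import Rotation as R
from cell import arm
np.set_printoptions(precision=4,suppress=True)
def cloud(p):
    d=p["depth"];K=np.array(p["K"]);v,u=np.mgrid[:d.shape[0],:d.shape[1]]
    c=np.stack([(u-K[0,2])/K[0,0]*d,(v-K[1,2])/K[1,1]*d,d],-1)
    M=R.from_rotvec(np.ravel(p["rvec"])).as_matrix()
    w=(c-np.ravel(p["tvec"]))@M
    w[d<=0]=np.nan
    return w
def st():
    s=arm.observe();print("t",s["clock"],"pos",np.array(s["position"]),"rv",np.array(s["ee_rot"]),"w",s["width"],"F",np.array(s["force"]));print(R.from_rotvec(s["ee_rot"]).as_matrix());return s
E
python3 - <<'E'
from h import *
s=st()
ims=[]
for n in ["scene","top"]:
    p=arm.get_image(n);w=cloud(p);np.save(n+"_w.npy",w);cv2.imwrite(n+".png",p["img"]);cv2.imwrite(f"pics/{n}0.png",p["img"])
    C=-R.from_rotvec(np.ravel(p["rvec"])).as_matrix().T@np.ravel(p["tvec"]);print(n,"cam",C)
    for q in ["board","rest","mat","mat_jar","strut","strut_tab","garlic","lemon","onion","tape","candle","dark_mug","mug_1","food_tin_12","spice_chest"]:
        for r in arm.look_for(p,q)[:1]:
            b=np.array(r["box"])*[560,420,560,420];x,y,ww,hh=b
            print(q,round(r["score"],2),b.round(0),w[int(y+hh/2),int(x+ww/2)])
E
```

```text
t 0.0 pos [0.1533 0.6054 0.226 ] rv [ 2.4783  1.9291 -0.0018] w 0.9974128763587775 F [0.541  0.0546 0.2883]
[[ 0.2454  0.9694 -0.0002]
 [ 0.9694 -0.2454 -0.0015]
 [-0.0015  0.0001 -1.    ]]
scene cam [-0.3385 -1.435   1.2975]
board 0.82 [248. 219.  43.  56.] [ 0.4141 -0.2304  0.1092]
rest 0.91 [252. 265.  44.  22.] [ 0.4055 -0.2774  0.0204]
mat 0.8 [202. 197.  59.  33.] [ 0.4697  0.1343 -0.001 ]
mat_jar 0.66 [223. 187.  12.  27.] [0.4646 0.1535 0.0585]
strut 0.68 [269. 235.  10.  32.] [ 0.4215 -0.2571  0.1072]
strut_tab 0.6 [220. 189.  15.  24.] [0.4558 0.1448 0.0668]
garlic 0.54 [232. 225.  13.  15.] [ 0.4066 -0.0303  0.0432]
lemon 0.55 [330. 321.  18.  21.] [ 0.4276 -0.6115  0.0422]
onion 0.63 [191. 171.  17.  15.] [0.4446 0.3763 0.0477]
tape 0.79 [294. 302.  28.  28.] [ 0.4145 -0.476  -0.0034]
candle 0.22 [266. 235.  11.  34.] [ 0.4171 -0.2513  0.105 ]
dark_mug 0.63 [324. 272.  25.  30.] [ 0.5155 -0.4833  0.0762]
mug_1 0.83 [266. 193.  27.  25.] [ 0.6002 -0.0118  0.0836]
food_tin_12 0.74 [223. 165.  15.  14.] [0.5847 0.3583 0.0418]
top cam [ 0.3082 -0.0926  1.5792]
board 0.63 [315
[... 169 characters left out ...]
[316. 225.  32.  47.] [ 0.422  -0.2291  0.135 ]
strut 0.48 [330. 246.  17.   8.] [ 0.4215 -0.2515  0.095 ]
strut_tab 0.4 [199. 233.  15.  16.] [0.4635 0.1583 0.0988]
garlic 0.53 [254. 249.  14.  12.] [ 0.4184 -0.0079  0.0538]
lemon 0.68 [428. 234.  26.  18.] [ 0.4389 -0.5907  0.0474]
onion 0.89 [122. 233.  25.  24.] [0.4569 0.3942 0.0676]
tape 0.72 [390. 238.  31.  31.] [ 0.4129 -0.4875 -0.001 ]
candle 0.44 [250. 227.  12.  13.] [0.4918 0.01   0.0108]
dark_mug 0.78 [382. 197.  28.  31.] [ 0.5512 -0.4622  0.003 ]
mug_1 0.89 [237. 185.  33.  29.] [0.6075 0.015  0.0094]
food_tin_12 0.87 [127. 187.  29.  24.] [0.6099 0.3809 0.0495]
spice_chest 0.24 [313. 227.  29.  43.] [ 0.424  -0.2156  0.1518]
```

```bash
python3 - <<'E'
import cv2,numpy as np
t=cv2.imread("top.png")[165:300,100:470];s=cv2.imread("scene.png")[150:350,170:370]
t=cv2.resize(t,None,fx=2.1,fy=2.1,interpolation=2);s=cv2.resize(s,None,fx=1.5,fy=1.5,interpolation=2)
o=np.zeros((t.shape[0]+s.shape[0],t.shape[1],3),np.uint8);o[:t.shape[0]]=t;o[t.shape[0]:,:s.shape[1]]=s
cv2.imwrite("pics/v1.png",o);print(o.shape)
from h import *
w=np.load("top_w.npy")
# mat corners by colour/height
reg=w[200:285,175:260].reshape(-1,3);img=cv2.imread("top.png")[200:285,175:260].reshape(-1,3)
hsv=cv2.cvtColor(img[None],cv2.COLOR_BGR2HSV)[0]
print("mat centre col",cv2.imread("top.png")[265,200],"table",cv2.imread("top.png")[290,200])
m=(reg[:,2]>0.05)&(reg[:,2]<.15);print("jar top",np.median(reg[m],0),reg[m].min(0),reg[m].max(0))
# board points in both views: z>.05 around (0.42,-0.23)
P=np.concatenate([w.reshape(-1,3),np.load("scene_w.npy").reshape(-1,3)])
m=(abs(P[:,0]-.42)<.12)&(abs(P[:,1]+.24)<.1)&(P[:,2]>.04)
Q=P[m];print(len(Q),Q.min(0),Q.max(0))
# RANSAC plane
rng=np.random.default_rng(0);best=0
for _ in range(800):
    a=Q[rng.choice(len(Q),3,False)];n=np.cross(a[1]-a[0],a[2]-a[0]);n/=np.linalg.norm(n)+1e-12
    i=abs((Q-a[0])@n)<.003
    if i.sum()>best:best=i.sum();bi=i
X=Q[bi];c=X.mean(0);n=np.linalg.svd(X-c)[2][2];n*=np.sign(n[2]);print("plane",best,c,n,np.degrees(np.arccos(n[2])))
u=np.cross(n,[0,0,1]);u/=np.linalg.norm(u);v=np.cross(n,u)*-1;v*=np.sign(v[2])
print("u",u,"v",v,np.percentile((X-c)@u,[0,2,50,98,100]),np.percentile((X-c)@v,[0,2,50,98,100]))
E=Q[((Q-c)@n>.006)];print("strut pts",len(E));print(np.c_[(E-c)@u,(E-c)@v,(E-c)@n][:40])
E
```

```text
(584, 777, 3)
mat centre col [ 76 121 170] table [ 52 136 193]
jar top [0.4743 0.1551 0.0955] [ 0.4185 -0.0101  0.0502] [0.5954 0.1875 0.1094]
3137 [ 0.35   -0.298   0.0401] [ 0.4939 -0.1723  0.1949]
plane 1735 [ 0.4226 -0.2261  0.1233] [-0.1027 -0.854   0.5101] 59.33051425850033
u [-0.9928  0.1194  0.    ] v [0.0609 0.5064 0.8601] [-0.0674 -0.0626  0.003   0.0618  0.0676] [-0.098  -0.0919  0.0028  0.0787  0.0825]
strut pts 523
[[-0.0608 -0.0939  0.0085]
 [-0.061  -0.0948  0.0116]
 [-0.0572 -0.0921  0.0061]
 [-0.0576 -0.0947  0.0084]
 [-0.0581 -0.0976  0.0106]
 [-0.0524 -0.0812  0.0077]
 [-0.053  -0.0854  0.0093]
 [-0.054  -0.0919  0.0099]
 [-0.0498 -0.0858  0.0094]
 [-0.0507 -0.0918  0.0102]
 [-0.0516 -0.0984  0.0108]
 [-0.0463 -0.084   0.007 ]
 [-0.0467 -0.0867  0.0093]
 [-0.0475 -0.0925  0.0102]
 [-0.0486 -0.1004  0.0101]
 [-0.0426 -0.0804  0.0089]
 [-0.0431 -0.0841  0.0107]
 [-0.0443 -0.0925  0.0104]
 [-0.041  -0.0931  0.0069]
 [-0.0416 -0.0977  0.0084]
 [-0.0422 -0.1016  0.0101]
 [-0.0374 -0.0905  0.0083]
 [-0.0377 -0.0925  0.0109]
 [-0.039  -0.1021  0.0102]
 [-0.0177  0.0351  0.0064]
 [-0.0182  0.0314  0.0079]
 [-0.0193  0.0226  0.0069]
 [-0.0346 -0.0947  0.0067]
 [-0.0348 -0.0952  0.01  ]
 [-0.0144  0.0374  0.0078]
 [-0.0152  0.0317  0.0083]
 [-0.0165  0.0206  0.0062]
 [-0.0312 -0.093   0.0077]
 [-0.0316 -0.0956  0.0101]
 [-0.0124  0.0306  0.0113]
 [-0.0276 -0.0902  0.0092]
 [-0.0284 -0.0961  0.0101]
 [-0.0092  0.0305  0.0082]
 [-0.0102  0.0229  0.0078]
 [-0.0251 -0.0965  0.0067]]
```

View pics/v1.png

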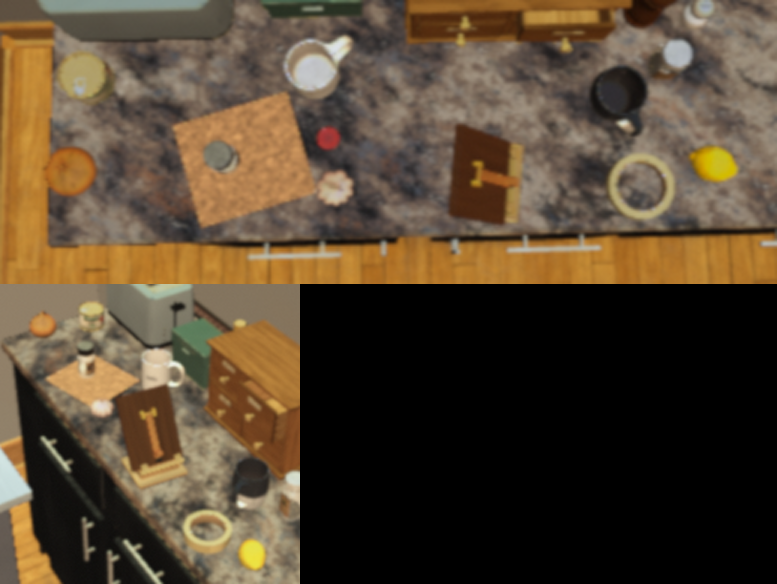

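The view shows the mat (zoomed about 245,160) turned roughly 17° with the jar on it at (220,155). The board leans in the rest at (485,180), with its strut back facing the robot's right (-y). The worktop between the tin and the mat, at (180,75), is bare.

```bash
cat >> h.py <<'E'
def T(Rm,p):
    M=np.eye(4);M[:3,:3]=Rm;M[:3,3]=p;return M
def rel(goalR,goalp):
    s=arm.observe();R0=R.from_rotvec(s["ee_rot"]).as_matrix()
    d=R0.T@(np.array(goalp)-s["position"])*1000;r=R.from_matrix(R0.T@goalR).as_rotvec()
    return d.round(1),r.round(3)
def tool(z,x):
    z=np.array(z,float);z/=np.linalg.norm(z);x=np.array(x,float);x-=z*(x@z);x/=np.linalg.norm(x);return np.stack([x,np.cross(z,x),z],1)
E
python3 - <<'E'
from h import *
w=np.load("top_w.npy");img=cv2.imread("top.png")
hsv=cv2.cvtColor(img,cv2.COLOR_BGR2HSV).astype(int)
m=(hsv[...,1]>110)&(hsv[...,0]<22)&(hsv[...,2]>120)&(abs(w[...,2])<.02)&(abs(w[...,0]-.47)<.14)&(abs(w[...,1]-.14)<.15)
m=cv2.morphologyEx(m.astype(np.uint8),cv2.MORPH_OPEN,np.ones((3,3)))
n,l,stt,_=cv2.connectedComponentsWithStats(m);k=1+np.argmax(stt[1:,4]);P=w[l==k]
r=cv2.minAreaRect((P[:,:2]*1000).astype(np.float32));print("mat",len(P),r,cv2.boxPoints(r).round(0).tolist(),P[:,2].mean())
for f in("top","scene"):
    w=np.load(f+"_w.npy").reshape(-1,3);q=w[(np.hypot(w[:,0]-.463,w[:,1]-.155)<.05)&(w[:,2]>.02)&(w[:,2]<.12)]
    if f=="top":
        t=q[q[:,2]>.085];print("jar top",len(t),t.min(0),t.max(0),t.mean(0))
    else: 
        from scipy.optimize import least_squares as L
        s=q[(q[:,2]<.08)];o=L(lambda a:np.hypot(s[:,0]-a[0],s[:,1]-a[1])-.022,[.47,.16],loss="soft_l1",f_scale=.003).x;print("jar side",len(s),o)
w=np.load("top_w.npy").reshape(-1,3);b=w[(abs(w[:,1]-.2)<.12)&(w[:,0]>.55)&(w[:,2]>.03)&(w[:,0]<.75)]
print("obstacles",b[::15])
E
```

```text
mat 2688 ((472.3867492675781, 143.16693115234375), (173.17982482910156, 195.37338256835938), 15.934393882751465) [[362.0, 213.0], [416.0, 25.0], [582.0, 73.0], [529.0, 261.0]] 0.0027610871354817783
jar top 155 [0.4476 0.1459 0.0855] [0.4896 0.1875 0.1094] [0.4686 0.166  0.0983]
jar side 135 [0.467  0.1657]
obstacles [[0.7485 0.2479 0.1856]
 [0.7481 0.1664 0.1798]
 [0.7467 0.2729 0.1834]
 [0.7461 0.2274 0.1815]
 [0.7456 0.1819 0.179 ]
 [0.7451 0.2921 0.1801]
 [0.7436 0.2459 0.181 ]
 [0.7443 0.2012 0.1746]
 [0.7486 0.1367 0.1544]
 [0.7414 0.2856 0.1814]
 [0.7419 0.241  0.1755]
 [0.7413 0.1953 0.1733]
 [0.7487 0.1508 0.1448]
 [0.7363 0.2898 0.1881]
 [0.7379 0.2464 0.1786]
 [0.7374 0.2009 0.1761]
 [0.7466 0.1608 0.1418]
 [0.7346 0.303  0.1844]
 [0.7344 0.258  0.1809]
 [0.7333 0.2122 0.1804]
 [0.7331 0.1669 0.1767]
 [0.7491 0.0885 0.1158]
 [0.7364 0.2774 0.1652]
 [0.737  0.2324 0.1589]
 [0.7285 0.181  0.183 ]
 [0.7374 0.1376 0.1488]
 [0.7379 0.2998 0.1512]
 [0.7384 0.2543 0.1451]
 [0.7274 0.2004 0.1779]
 [0.736  0.1603 0.1445]
 [0.7443 0.083  0.1089]
 [0.7375 0.2747 0.1391]
 [0.7238 0.218
[... 2214 characters left out ...]
02]
 [0.6694 0.3074 0.1302]
 [0.6672 0.2592 0.134 ]
 [0.6682 0.2142 0.1246]
 [0.673  0.1712 0.1   ]
 [0.6665 0.2984 0.1281]
 [0.669  0.2549 0.1125]
 [0.6677 0.2072 0.1124]
 [0.6742 0.1649 0.0806]
 [0.6667 0.2867 0.1122]
 [0.6669 0.2404 0.1061]
 [0.6655 0.1924 0.1063]
 [0.6669 0.3153 0.101 ]
 [0.667  0.2686 0.095 ]
 [0.6664 0.221  0.0919]
 [0.6689 0.1755 0.0759]
 [0.666  0.2929 0.088 ]
 [0.6663 0.246  0.081 ]
 [0.6671 0.199  0.0722]
 [0.6661 0.3156 0.0757]
 [0.6649 0.2668 0.0752]
 [0.6656 0.2197 0.0665]
 [0.6684 0.1736 0.0491]
 [0.6642 0.2822 0.0656]
 [0.6641 0.2342 0.0602]
 [0.6647 0.1863 0.0519]
 [0.6673 0.289  0.0378]
 [0.664  0.2339 0.0457]
 [0.6646 0.1857 0.0371]
 [0.6647 0.2736 0.0324]]
```

>>> play_rows(
  motion=[
    [1,-349,412,26,0,0,0],
    [1,-349,412,26,0,0,0],
    [1,-349,412,26,0,0,0],
    [1,-349,412,26,0,0,0],
    [1,-349,412,26,0,0,0],
    [1,-349,412,26,0,0,0],
    [1,-349,412,26,0,0,0],
    [1,-349,412,26,0,0,0],
    [1,-349,412,26,0,0,0],
    [1,-349,412,26,0,0,0],
  ],
  force=15,
)

```text
clock: 2.6
position: [0.4445, 0.1978, 0.203]
ee_rot: [-2.479, -1.93, -0.002]
force: [1.5, 0.2, 0.0]
width: 0.997
```

>>> play_rows(
  motion=[
    [1,-25.5,29.6,0,0,0,0],
    [1,-25.5,29.6,0,0,0,0],
    [1,-25.5,29.6,50,0,0,0],
    [1,-25.5,29.6,100,0,0,0],
    [1,-25.5,29.6,135,0,0,0],
    [1,-25.5,29.6,157,0,0,0],
    [1,-25.5,29.6,157,0,0,0],
    [-1,-25.5,29.6,157,0,0,0],
    [-1,-25.5,29.6,157,0,0,0],
    [-1,-25.5,29.6,157,0,0,0],
  ],
  force=15,
)

```text
clock: 3.6
position: [0.468, 0.1666, 0.0474]
ee_rot: [2.478, 1.93, 0.006]
force: [0.3, -0.2, 0.0]
width: 0.788
```

>>> play_rows(
  motion=[
    [-1,0,0,0,0,0,0],
    [-1,0,0,0,0,0,0],
    [-1,0,0,0,0,0,0],
  ],
)

```text
clock: 3.9
position: [0.4682, 0.1667, 0.0478]
ee_rot: [2.478, 1.93, 0.007]
force: [0.3, 0.7, 0.6]
width: 0.527
```

>>> play_rows(
  motion=[
    [-1,0,0,0,0,0,0],
    [-1,0,0,0,0,0,0],
    [-1,0,0,-30,0,0,0],
    [-1,0,0,-50,0,0,0],
    [-1,25,25,-50,0,0,0],
    [-1,50,50,-50,0,0,0],
    [-1,75,76,-50,0,0,0],
    [-1,87,88,-50,0,0,0],
    [-1,87,88,-50,0,0,0],
    [-1,87,88,-50,0,0,0],
  ],
)

```text
clock: 4.9
position: [0.5738, 0.2288, 0.0977]
ee_rot: [2.478, 1.93, 0.004]
force: [-0.4, 0.4, -1.3]
width: 0.471
```

>>> play_rows(
  motion=[
    [-1,0,0,25,0,0,0],
    [-1,0,0,42,0,0,0],
    [-1,0,0,49,0,0,0],
    [-1,0,0,52.5,0,0,0],
    [-1,0,0,53,0,0,0],
    [-1,0,0,53,0,0,0],
  ],
)

```text
clock: 5.5
position: [0.5742, 0.2288, 0.0454]
ee_rot: [2.478, 1.93, 0.006]
force: [-0.8, 0.5, -1.5]
width: 0.468
```

>>> play_rows(
  motion=[
    [0.4,0,0,0,0,0,0],
    [0.4,0,0,0,0,0,0],
    [0.6,0,0,0,0,0,0],
    [0.7,0,0,0,0,0,0],
    [0.8,0,0,0,0,0,0],
    [1,0,0,-30,0,0,0],
    [1,0,0,-75,0,0,0],
    [1,0,0,-120,0,0,0],
    [1,0,0,-150,0,0,0],
    [1,0,0,-150,0,0,0],
  ],
)

```text
clock: 6.5
position: [0.5763, 0.2294, 0.2004]
ee_rot: [2.477, 1.928, 0.018]
force: [0.8, 0.0, 0.0]
width: 1.001
```

```bash
cat >> h.py <<'E'
n=np.array([-.1027,-.854,.5101]);n/=np.linalg.norm(n)
u=np.cross(n,[0,0,1]);u/=np.linalg.norm(u);v=np.cross(u,n);v*=np.sign(v[2])
c=np.array([.4226,-.2261,.1233])-.0090*v
B=np.stack([-n,u,v],1); BC=c-.006*n   # board axes, centre (rest)
def bp(x,y,z): return BC+B@np.array([x,y,z])/1000
h=-n*[1,1,0];h/=np.linalg.norm(h)
def tabgoal(th,a0=np.radians(20),ov=.012):
    Ry=R.from_rotvec(u*th).as_matrix()
    hinge=bp(-10,0,34.5);tab=hinge+Ry@(B@np.array([-.014,0,-.092]))
    z=Ry@(np.sin(a0)*h-np.cos(a0)*np.array([0,0,1]))
    return tool(z,-u),tab,z,ov
E
python3 - <<'E'
from h import *
print(np.linalg.det(B));print("tab",bp(-24,0,-57.5),"hinge",bp(-10,0,34.5),"centre",BC)
for f in("top","scene"):
    w=np.load(f+"_w.npy").reshape(-1,3);L=(w-BC)@B*1000
    L=L[(abs(L[:,1])<30)&(L[:,0]<-8)&(L[:,0]>-50)&(abs(L[:,2])<100)&(L[:,2]>-85)]
    L=L[np.argsort(L[:,2])];
    for z0 in range(-85,60,10):
        k=L[(L[:,2]>=z0)&(L[:,2]<z0+10)]
        if len(k):print(f,z0,len(k),k.min(0).round(0),k.max(0).round(0),k.mean(0).round(1))
Rg,tab,z,ov=tabgoal(0)
print("above",rel(Rg,tab+z*ov-.15*z)); print(Rg,tab+z*ov)
for th in(0,.2,.4,.55,.62,.66):
    Rt,tb,z2,_=tabgoal(th);d=Rg.T@((tb+z2*ov)-(tab+z*ov))*1000
    print(th,d.round(1),R.from_matrix(Rg.T@Rt).as_rotvec().round(3))
E
```

```text
0.9999999999999998
tab [ 0.4167 -0.2751  0.0753] hinge [ 0.4237 -0.2166  0.1473] centre [ 0.4227 -0.2255  0.1125]
top -85 9 [-15. -28. -85.] [-10.  28. -75.] [-12.1  10.6 -81.1]
top -65 8 [-32.  -9. -58.] [-17.   4. -55.] [-24.8   0.2 -56.8]
top -55 25 [-33.  -8. -55.] [-14.   5. -47.] [-22.3  -2.5 -51.6]
top -45 9 [-17. -10. -45.] [-12.   6. -36.] [-14.6  -1.3 -40. ]
top -35 7 [-15. -30. -33.] [ -8.   4. -26.] [-13.5  -7.  -29.2]
top -25 7 [-17. -10. -22.] [-14.   5. -16.] [-15.3  -1.4 -18.9]
top -15 8 [-18.  -9. -15.] [-13.   6.  -6.] [-14.5  -1.6 -11. ]
top -5 6 [-18.  -8.  -3.] [-13.   2.   4.] [-15.3  -2.8   0.4]
top 5 10 [-18.  -9.   7.] [-8.  9. 15.] [-15.1   0.4  11.4]
top 15 8 [-17. -24.  15.] [-8. 28. 22.] [-13.5  -1.6  18.3]
top 25 18 [-17. -19.  25.] [-9. 14. 35.] [-13.9  -2.7  31.5]
top 35 25 [-17. -18.  35.] [-8. 24. 44.] [-12.4   0.7  39.5]
top 45 7 [-14. -14.  45.] [-8. 16. 54.] [-10.4   4.9  48.6]
top 55 2 [ -8. -24.  62.] [ -8. -15.  64.] [ -8.2 -19.6  63. ]
scene -85 15 [-21. -27. -83.] [ -8.  19. -76.] [-11.4  -0.5 -79.5]
scene -75 20 [-22. -29. -75.] [ -8.  30. -
[... 582 characters left out ...]
 30. 25.] [-13.9   3.2  20.8]
scene 25 30 [-27. -28.  25.] [-8. 24. 34.] [-14.3   0.3  29.9]
scene 35 26 [-22. -30.  35.] [-9. 27. 44.] [-12.7   0.7  39.2]
scene 45 17 [-17. -19.  46.] [-8. 29. 55.] [-10.9   1.3  50.2]
scene 55 21 [-16. -28.  56.] [-8. 29. 64.] [-11.2   3.9  60.3]
above (array([-575. ,  -24.8,   -9.4]), array([0.288, 0.239, 1.429]))
[[ 0.9928 -0.1122  0.0408]
 [-0.1194 -0.933   0.3396]
 [-0.     -0.342  -0.9397]] [ 0.4172 -0.2711  0.064 ]
0 [0. 0. 0.] [0. 0. 0.]
0.2 [ -0.   10.2 -17.1] [-0.2  0.  -0. ]
0.4 [ -0.   16.8 -35.9] [-0.4 -0.   0. ]
0.55 [ -0.   19.3 -50.6] [-0.55 -0.   -0.  ]
0.62 [  0.   19.7 -57.6] [-0.62 -0.   -0.  ]
0.66 [ -0.   19.7 -61.6] [-0.66  0.   -0.  ]
```

>>> play_rows(
  motion=[
    [1,-10,0,-50,0,0,0],
    [1,-50,-2,-90,0.04,0.03,0.2],
    [1,-100,-5,-110,0.08,0.06,0.35],
    [1,-150,-7,-110,0.11,0.1,0.5],
    [1,-200,-9,-110,0.14,0.12,0.65],
    [1,-250,-11,-110,0.17,0.14,0.8],
    [1,-300,-13,-110,0.2,0.17,0.95],
    [1,-350,-15,-110,0.23,0.2,1.1],
    [1,-400,-17,-110,0.25,0.22,1.25],
    [1,-450,-20,-110,0.27,0.23,1.4],
  ],
)

```text
clock: 7.5
position: [0.4482, -0.1917, 0.3063]
ee_rot: [-2.82, -0.001, -0.037]
force: [1.3, -0.4, 0.5]
width: 0.999
```

>>> play_rows(
  motion=[
    [0.2,0,0,0,0,0,0],
  ],
)

```text
clock: 7.6
position: [0.4448, -0.1991, 0.3058]
ee_rot: [-2.823, 0.023, -0.038]
force: [0.7, 0.3, 0.2]
width: 0.95
```

```bash
python3 - <<'E'
from h import *
st();Rg,tab,z,ov=tabgoal(0);print(rel(Rg,tab+z*ov-.15*z),rel(Rg,tab+z*ov-.05*z));print(np.array(arm.observe()["joints"]))
E
```

```text
t 7.6 pos [ 0.4448 -0.1991  0.3058] rv [-2.8234  0.0233 -0.0376] w 0.9498444588421817 F [0.6858 0.3336 0.2031]
[[ 0.9995 -0.0119  0.0285]
 [-0.0202 -0.9498  0.3123]
 [ 0.0234 -0.3127 -0.9496]]
(array([-33.6, 148.7,  56.4]), array([0.03 , 0.01 , 0.102])) (array([-32.4, 145.7, 156.4]), array([0.03 , 0.01 , 0.102]))
[-0.0186  0.2702  0.7059  1.7391 -0.4436  1.4026  0.7899]
```

>>> play_rows(
  motion=[
    [-0.35,-10,50,0,0.01,0,0.05],
    [-0.35,-20,100,10,0.02,0.01,0.1],
    [-0.35,-33,148,30,0.03,0.01,0.102],
    [-0.35,-33.6,148.7,56,0.03,0.01,0.102],
    [-0.35,-33.6,148.7,56,0.03,0.01,0.102],
    [-0.35,-33,147.2,106,0.03,0.01,0.102],
    [-0.35,-32.4,145.7,156,0.03,0.01,0.102],
    [-0.35,-32.4,145.7,156,0.03,0.01,0.102],
    [-0.35,-32.4,145.7,156,0.03,0.01,0.102],
  ],
)

```text
clock: 8.5
position: [0.4159, -0.2874, 0.1127]
ee_rot: [-2.787, 0.165, -0.028]
force: [0.2, -0.4, 0.8]
width: 0.327
```

```bash
python3 - <<'E'
from h import *
st();Rg,tab,z,ov=tabgoal(0);print(rel(Rg,tab+z*ov))
p=arm.get_image("wrist");cv2.imwrite("pics/w1.png",p["img"])
w=cloud(p).reshape(-1,3);L=(w-BC)@B*1000
k=L[(L[:,0]<-22)&(L[:,0]>-38)&(abs(L[:,2]+57)<14)&(abs(L[:,1])<14)]
print(len(k),np.percentile(k,[2,50,98],axis=0))
k=L[(abs(L[:,0])<12)&(abs(L[:,1])>15)&(abs(L[:,1])<60)&(abs(L[:,2])<80)];print(len(k),np.median(k,0))
E
```

```text
t 8.5 pos [ 0.4159 -0.2874  0.1127] rv [-2.7872  0.1648 -0.0282] w 0.3265219307680481 F [ 0.1607 -0.4113  0.8035]
[[ 0.993  -0.1108  0.0397]
 [-0.1177 -0.9328  0.3406]
 [-0.0007 -0.3429 -0.9394]]
(array([-0.7,  1.3, 51.3]), array([-0.001,  0.001,  0.001]))
601 [[-32.4354  -6.2065 -61.2649]
 [-29.4346   0.3167 -53.117 ]
 [-22.2869   6.7583 -51.2846]]
48940 [ -4.9635 -15.0764  23.9024]
```

View pics/w1.png

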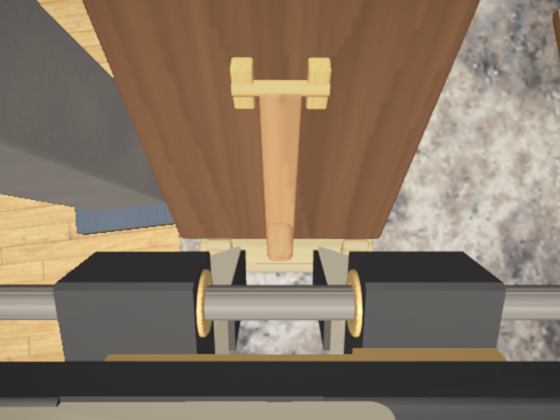

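The wrist view shows the strut (280,90–260) with its tab midway between the open fingers (230 and 330), so I can go straight down.

>>> play_rows(
  motion=[
    [-0.35,-0.7,1.3,25,0,0,0],
    [-0.35,-0.7,1.3,45,0,0,0],
    [-0.35,-0.7,1.3,51,0,0,0],
    [-0.35,-0.7,1.3,51,0,0,0],
    [-1,-0.7,1.3,51,0,0,0],
    [-1,-0.7,1.3,51,0,0,0],
    [-1,-0.7,1.3,51,0,0,0],
    [-1,-0.7,1.3,51,0,0,0],
  ],
  force=6,
)

```text
clock: 9.35
position: [0.418, -0.2735, 0.0659]
ee_rot: [-2.79, 0.166, -0.033]
force: [-1.5, -1.6, 5.0]
width: 0.166
```

>>> play_rows(
  motion=[
    [-1,0,0,0,0,0,0],
    [-1,0,5.5,-8.3,-0.1,0,0],
    [-1,0,10.2,-17.1,-0.2,0,0],
    [-1,0,14,-26.4,-0.3,0,0],
    [-1,0,16.8,-35.9,-0.4,0,0],
    [-1,0,18.7,-45.7,-0.5,0,0],
    [-1,0,19.7,-55.6,-0.6,0,0],
    [-1,0,19.7,-59.6,-0.64,0,0],
    [-1,0,19.7,-60.6,-0.65,0,0],
    [-1,0,19.7,-60.6,-0.65,0,0],
  ],
)

```text
clock: 10.35
position: [0.4134, -0.3114, 0.1158]
ee_rot: [2.835, -0.168, -0.023]
force: [0.8, 1.8, 0.7]
width: 0.161
```

```bash
python3 - <<'E'
from h import *
s=st()
L=(np.array(s["position"])-BC)@B*1000;print("tcp in board",L)
p=arm.get_image("scene");cv2.imwrite("pics/s2.png",cv2.resize(p["img"][170:310,200:370],None,fx=3.5,fy=3.5,interpolation=2))
E
```

```text
t 10.35 pos [ 0.4134 -0.3114  0.1158] rv [ 2.8353 -0.1683 -0.0227] w 0.16116152911486978 F [0.8424 1.7724 0.7184]
[[ 0.993  -0.1133 -0.0332]
 [-0.118  -0.9481 -0.2952]
 [ 0.002   0.297  -0.9549]]
tcp in board [-76.007   -1.0307 -41.2291]
```

View pics/s2.png

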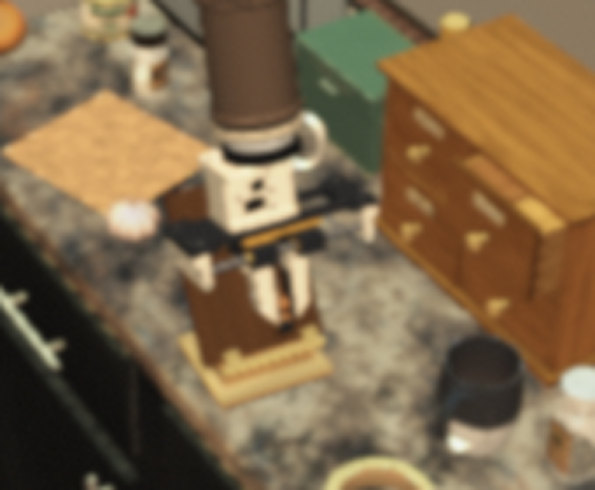

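The jar stands clear of the mat at (150,65), and the strut is swung out in the gripper at (285,300). I'll release it and back off.

>>> play_rows(
  motion=[
    [-0.35,0,0,0,0,0,0],
    [-0.35,0,0,0,0,0,0],
    [-0.35,0,0,0,0,0,0],
    [-0.35,0,0,-15,0,0,0],
    [-0.35,0,0,-50,0,0,0],
    [-0.35,0,0,-100,0,0,0],
    [0,0,0,-150,0,0,0],
    [1,0,0,-190,0,0,0],
    [1,0,0,-190,0,0,0],
    [1,0,0,-190,0,0,0],
  ],
)

```text
clock: 11.4
position: [0.4201, -0.2555, 0.2975]
ee_rot: [2.838, -0.168, -0.019]
force: [-0.7, 0.5, -0.1]
width: 0.626
```

```bash
cat >> h.py <<'E'
def fit(p):
    w=cloud(p).reshape(-1,3);L=(w-BC)@B*1000
    q=L[(abs(L[:,0]+6)<8)&(abs(L[:,1])<58)&(abs(L[:,1])>22)&(abs(L[:,2])<80)]
    print("back plane x med",np.median(q[:,0]),len(q))
    e=L[(abs(L[:,0]+6)<8)&(abs(L[:,1])<85)&(L[:,2]>-60)&(L[:,2]<110)]
    print("y",np.percentile(e[:,1],[1,99]),"z",np.percentile(e[:,2],[99,99.8]))
    f=L[(abs(L[:,1])<12)&(L[:,0]<-9)&(L[:,0]>-120)&(L[:,2]<40)&(L[:,2]>-95)]
    for z0 in range(-90,40,15):
        k=f[(f[:,2]>=z0)&(f[:,2]<z0+15)]
        if len(k):print(z0,len(k),np.percentile(k[:,0],[5,50,95]).round(0),np.median(k[:,1]).round(1))
E
python3 - <<'E'
from h import *
s=st();print(np.array(s["joints"]))
p=arm.get_image("top");fit(p);p=arm.get_image("wrist");fit(p);cv2.imwrite("pics/w2.png",p["img"])
# grasp goal: tool z=-v, tool x = -board x = n ; grasp pt 22mm below top
Rg=tool(-v,n);g=bp(0,0,87.5-41)
print("hi",rel(Rg,g+.1*v),"grasp",rel(Rg,g));print(Rg,g)
E
```

```text
t 11.4 pos [ 0.4201 -0.2555  0.2975] rv [ 2.8382 -0.1681 -0.0189] w 0.6259833877634748 F [-0.7253  0.5306 -0.1231]
[[ 0.9931 -0.1135 -0.0304]
 [-0.1174 -0.949  -0.2927]
 [ 0.0044  0.2942 -0.9557]]
[-0.8721  0.1855  1.2957  1.9399  0.1213  1.0619  0.238 ]
back plane x med -5.4061226828150115 1
y [47.0931 47.0931] z [25.0113 25.0113]
-60 11 [-82. -79. -75.] 2.2
-45 8 [-81. -67. -63.] 1.7
-30 25 [-84. -78. -67.] -1.6
back plane x med -4.530253247550586 5760
y [-62.1279  62.7   ] z [88.0105 88.4158]
-90 14 [-16. -13. -10.] 0.5
-60 14 [-77. -75. -72.] 0.3
-45 102 [-70. -64. -62.] 0.3
-30 527 [-81. -67. -52.] 0.3
-15 287 [-51. -46. -41.] 0.4
0 336 [-40. -35. -30.] 0.4
15 391 [-29. -24. -19.] 0.4
30 424 [-18. -13. -10.] 0.1
hi (array([   0.2, -117.7,   24.1]), array([-0.185,  0.184,  1.562])) grasp (array([  0.1, -94.4, 121.4]), array([-0.185,  0.184,  1.562]))
[[-0.1027 -0.9928 -0.0609]
 [-0.854   0.1194 -0.5064]
 [ 0.5101  0.     -0.8601]] [ 0.4255 -0.202   0.1525]
```

>>> play_rows(
  motion=[
    [1,0,-10,-20,-0.02,0.02,0.14],
    [1,0,-25,-30,-0.04,0.04,0.28],
    [1,0,-40,-34,-0.05,0.05,0.42],
    [1,0,-55,-34,-0.07,0.07,0.56],
    [1,0,-70,-34,-0.08,0.08,0.7],
    [1,0,-85,-34,-0.1,0.1,0.84],
    [1,0,-100,-34,-0.12,0.12,0.98],
    [1,0,-110,-34,-0.13,0.13,1.12],
    [1,0,-120,-34,-0.15,0.15,1.26],
    [1,0,-132,-34,-0.17,0.17,1.41],
  ],
)

```text
clock: 12.5
position: [0.4339, -0.1212, 0.2887]
ee_rot: [1.99, -1.827, 0.438]
force: [0.8, -0.1, -0.1]
width: 0.996
```

```bash
python3 - <<'E'
from h import *
s=st();print(np.array(s["joints"]))
Rg=tool(-v,n);g=bp(0,0,87.5-41)+.0007*(-n)
print("hi2",rel(Rg,g+.16*v),"hi",rel(Rg,g+.08*v),"grasp",rel(Rg,g))
E
```

```text
t 12.5 pos [ 0.4339 -0.1212  0.2887] rv [ 1.9899 -1.8274  0.4384] w 0.9962015087549945 F [ 0.8138 -0.148  -0.0841]
[[ 0.0952 -0.9947 -0.0393]
 [-0.8686 -0.0638 -0.4914]
 [ 0.4863  0.0809 -0.87  ]]
[-1.2816  0.2607  1.2859  2.011   0.2944  1.1166 -1.6234]
hi2 (array([-0.1, -1.4, -1.4]), array([-0.022,  0.018,  0.199])) hi (array([ 1.2,  0.5, 78.6]), array([-0.022,  0.018,  0.199])) grasp (array([  2.4,   2.4, 158.6]), array([-0.022,  0.018,  0.199]))
```

>>> play_rows(
  motion=[
    [1,0,-1.4,0,-0.012,0.01,0.12],
    [1,0,-1.4,0,-0.022,0.018,0.199],
    [1,0,-1.4,0,-0.022,0.018,0.199],
    [1,0.6,-0.5,40,-0.022,0.018,0.199],
    [1,1.2,0.5,78,-0.022,0.018,0.199],
    [1,1.2,0.5,78,-0.022,0.018,0.199],
    [1,1.2,0.5,78,-0.022,0.018,0.199],
  ],
)

```text
clock: 13.2
position: [0.4293, -0.1617, 0.2214]
ee_rot: [1.789, -2.018, 0.488]
force: [0.0, -0.8, 1.2]
width: 1.0
```

```bash
python3 - <<'E'
from h import *
s=st();print(np.array(s["joints"]))
p=arm.get_image("wrist");fit(p);cv2.imwrite("pics/w3.png",p["img"])
Rg=tool(-v,n);g=bp(0,0,87.5-41)+.0007*(-n)
print("grasp",rel(Rg,g))
E
```

```text
t 13.2 pos [ 0.4293 -0.1617  0.2214] rv [ 1.7886 -2.0178  0.4883] w 1.00012294081371 F [ 0.0226 -0.819   1.2473]
[[-0.1023 -0.9927 -0.0643]
 [-0.8534  0.1208 -0.507 ]
 [ 0.5111  0.003  -0.8595]]
[-1.0706  0.3955  1.197   2.1059  0.2151  0.9102 -1.7247]
back plane x med -10.665154537113573 130
y [-64.6607  61.194 ] z [88.1699 88.5956]
-90 95 [-14. -12.  -9.] -4.5
-60 30 [-79. -75. -71.] -6.9
-45 143 [-73. -65. -62.] -5.7
-30 525 [-81. -69. -52.] -1.2
-15 231 [-51. -45. -40.] -1.3
0 263 [-39. -34. -29.] -1.7
15 318 [-29. -24. -19.] -1.6
30 336 [-18. -13.  -9.] -0.6
grasp (array([-0.6, -0.1, 80.8]), array([ 0.001, -0.   ,  0.001]))
```

View pics/w3.png

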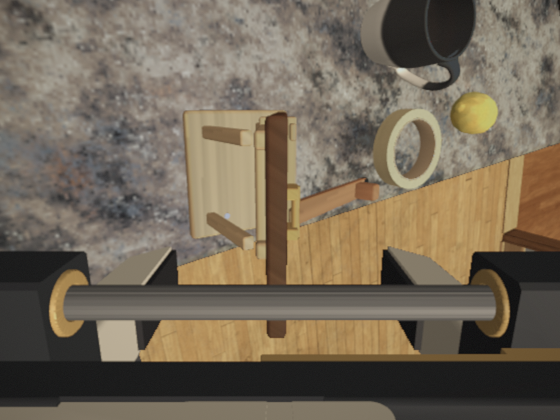

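The board's edge (277) lies midway between the open fingers (175 and 385), and the strut stands out at (340,200).

>>> play_rows(
  motion=[
    [1,0,0,40,0,0,0],
    [1,-0.6,0,70,0,0,0],
    [1,-0.6,0,80,0,0,0],
    [1,-0.6,0,80,0,0,0],
    [-1,-0.6,0,80,0,0,0],
    [-1,-0.6,0,80,0,0,0],
    [-1,-0.6,0,80,0,0,0],
    [-1,-0.6,0,80,0,0,0],
    [-1,-0.6,0,80,0,0,0],
    [-1,-0.6,0,80,0,0,0],
  ],
  force=30,
)

```text
clock: 14.25
position: [0.4256, -0.2009, 0.1529]
ee_rot: [1.791, -2.018, 0.49]
force: [-0.0, 0.4, 0.1]
width: 0.53
```

>>> play_rows(
  motion=[
    [-1,0,0,0,0,0,0],
    [-1,0,0,0,0,0,0],
    [-1,0,0,0,0,0,0],
    [-1,0,0,0,0,0,0],
  ],
)

```text
clock: 14.65
position: [0.4256, -0.2009, 0.1529]
ee_rot: [1.791, -2.018, 0.49]
force: [-0.2, -0.2, -1.1]
width: 0.172
```

>>> play_rows(
  motion=[
    [-1,0,0,0,0,0,0],
    [-1,0,0,0,0,0,0],
    [-1,0,0,-10,0,0,0],
    [-1,0,0,-30,0,0,0],
    [-1,0,0,-60,0,0,0],
    [-1,0,0,-90,0,0,0],
    [-1,0,0,-120,0,0,0],
    [-1,0,0,-120,0,0,0],
    [-1,0,0,-120,0,0,0],
  ],
)

```text
clock: 15.55
position: [0.4329, -0.1392, 0.2553]
ee_rot: [1.793, -2.018, 0.489]
force: [-0.1, 0.0, -5.5]
width: 0.13
```

```bash
cat >> h.py <<'E'
MY=np.radians(16);mx=np.array([np.cos(MY),np.sin(MY),0]);my=np.array([-np.sin(MY),np.cos(MY),0]);MC=np.array([.472,.143,.003])
lean=np.radians(22)
bz=np.cos(lean)*np.array([0,0,1])+np.sin(lean)*mx; bx=-(np.cos(lean)*mx-np.sin(lean)*np.array([0,0,1]));F=np.stack([bx,np.cross(bz,bx),bz],1)
FC=MC-.04*mx-F@np.array([-.006,0,-.0875])   # final board centre
# tool in board frame: nominal from grasp
Rtb=B.T@tool(-v,n); ptb=np.array([.0007,0,.0465])
def place(up,Rtb=Rtb,ptb=ptb): return F@Rtb, FC+F@ptb+np.array([0,0,up])
E
python3 - <<'E'
from h import *
s=st();print(np.array(s["joints"]),np.array(s["ft_torque"]))
Rg,g=place(.15);print(rel(Rg,g));print(Rg,g)
p=arm.get_image("scene");cv2.imwrite("pics/s3.png",cv2.resize(p["img"][150:310,190:370],None,fx=3,fy=3,interpolation=2))
E
```

```text
t 15.55 pos [ 0.4329 -0.1392  0.2553] rv [ 1.7934 -2.018   0.4888] w 0.13017105124256012 F [-0.1483  0.0267 -5.4544]
[[-0.1007 -0.993  -0.0613]
 [-0.8549  0.1179 -0.5052]
 [ 0.5089  0.0015 -0.8609]]
[-1.1676  0.3444  1.2382  2.0525  0.2444  1.022  -1.7642] [ 1.2678  0.1021 -0.0723]
(array([-234.1,   -9.2, -166.8]), array([ 0.152, -0.593, -2.011]))
[[ 0.8913  0.2756 -0.3601]
 [ 0.2556 -0.9613 -0.1033]
 [-0.3746  0.     -0.9272]] [0.4758 0.1441 0.2798]
```

View pics/s3.png

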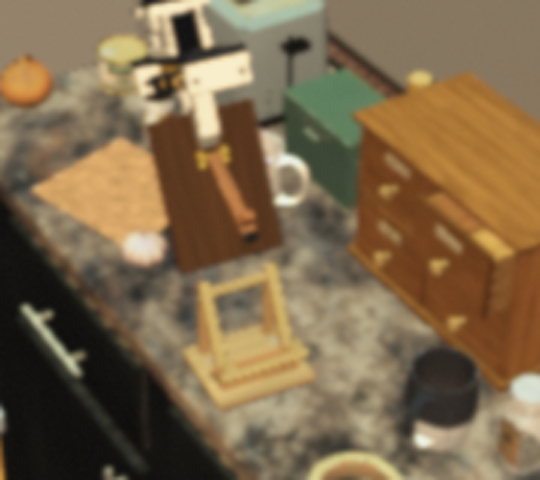

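>>> play_rows(
  motion=[
    [-1,5,0,-25,0.008,-0.03,-0.1],
    [-1,5,0,-45,0.015,-0.06,-0.2],
    [-1,-5,0,-60,0.023,-0.09,-0.3],
    [-1,-20,0,-70,0.03,-0.118,-0.4],
    [-1,-35,-1,-82,0.038,-0.148,-0.5],
    [-1,-50,-2,-92,0.045,-0.178,-0.6],
    [-1,-65,-3,-102,0.053,-0.207,-0.7],
    [-1,-80,-3,-112,0.061,-0.237,-0.8],
    [-1,-95,-4,-122,0.068,-0.267,-0.9],
    [-1,-110,-5,-132,0.076,-0.296,-1.005],
  ],
)

```text
clock: 16.6
position: [0.4558, 0.02, 0.3111]
ee_rot: [2.708, -0.98, -0.03]
force: [0.2, -0.3, -5.1]
width: 0.127
```

```bash
python3 - <<'E'
from h import *
s=st();print(np.array(s["joints"]),np.array(s["ft_torque"]))
print(rel(*place(.18)))
E
```

```text
t 16.6 pos [0.4558 0.02   0.3111] rv [ 2.7077 -0.9799 -0.0301] w 0.1266478209724423 F [ 0.2094 -0.2627 -5.0788]
[[ 0.7722 -0.6263 -0.1074]
 [-0.6317 -0.7383 -0.2364]
 [ 0.0688  0.2504 -0.9657]]
[-1.0806  0.235   0.9554  1.7957  0.0325  1.3482 -0.8289] [ 0.4997 -0.1467  0.0129]
(array([ -63. , -104.5,  -30.2]), array([ 0.078, -0.292, -1.005]))
```

>>> play_rows(
  motion=[
    [-1,-6,-10,-3,0.008,-0.03,-0.11],
    [-1,-13,-21,-6,0.017,-0.064,-0.22],
    [-1,-20,-33,-10,0.026,-0.096,-0.33],
    [-1,-28,-46,-13,0.034,-0.128,-0.44],
    [-1,-35,-58,-17,0.043,-0.16,-0.55],
    [-1,-42,-70,-20,0.051,-0.192,-0.66],
    [-1,-49,-81,-23,0.06,-0.224,-0.77],
    [-1,-56,-93,-27,0.069,-0.258,-0.89],
    [-1,-63,-104.5,-30,0.078,-0.292,-1.005],
    [-1,-63,-104.5,-30,0.078,-0.292,-1.005],
  ],
)

```text
clock: 17.6
position: [0.4761, 0.1447, 0.3068]
ee_rot: [3.002, 0.426, -0.59]
force: [-0.5, -0.0, -5.7]
width: 0.132
```

>>> play_rows(
  motion=[
    [-1,0,0,0,0,0,0],
    [-1,0,0,0,0,0,0],
  ],
)

```text
clock: 17.8
position: [0.4759, 0.1434, 0.3058]
ee_rot: [3.001, 0.42, -0.592]
force: [0.2, -0.2, -5.3]
width: 0.127
```

```bash
python3 - <<'E'
from h import *
s=st();print(np.array(s["joints"]),np.array(s["ft_torque"]))
print(rel(*place(.18)))
Rt=R.from_rotvec(s["ee_rot"]).as_matrix();Rb=Rt@Rtb.T;pb=np.array(s["position"])-Rb@ptb
print("expected board centre",pb,"z",Rb[:,2]);
o=[]
for f in("scene","top","wrist"):
    p=arm.get_image(f);w=cloud(p);L=((w-pb)@Rb*1000)
    m=(abs(L[...,0])<16)&(abs(L[...,1])<75)&(L[...,2]<50)&(L[...,2]>-105)
    k=L[m];print(f,len(k))
    if len(k)>50:
        print(np.percentile(k,[1,50,99],axis=0).round(1))
        for sgn in(1,-1):
            q=k[(abs(k[:,0]-6*sgn)<5)&(k[:,2]<25)];
            if len(q)>30: A=np.c_[q[:,1:],np.ones(len(q))];print(" face",sgn,len(q),np.linalg.lstsq(A,q[:,0],rcond=None)[0].round(4))
    st_=L[(abs(L[...,1])<20)&(L[...,0]<-25)&(L[...,0]>-95)&(L[...,2]<20)&(L[...,2]>-90)];print("strut",len(st_),np.percentile(st_,[2,50,98],axis=0).round(0) if len(st_) else 0)
    im=p["img"];o.append(im)
a=cv2.resize(o[0][130:300,160:330],(400,400));b=o[2]
cv2.imwrite("pics/v4.png",np.hstack([a,cv2.resize(b,(400,300))if 0 else cv2.copyMakeBorder(cv2.resize(b,(400,300)),0,100,0,0,0)]))
E
```

```text
t 17.8 pos [0.4759 0.1434 0.3058] rv [ 3.0012  0.4202 -0.5917] w 0.12744443052086923 F [ 0.1567 -0.1665 -5.2728]
[[ 0.8896  0.2747 -0.3649]
 [ 0.254  -0.9615 -0.1044]
 [-0.3796  0.0002 -0.9252]]
[-0.7852  0.4636  0.6352  1.5006 -0.2201  1.6545  0.1546] [ 0.1805 -0.8512 -0.0318]
(array([-1.3, -0.7, -3.7]), array([-0.   ,  0.005, -0.001]))
expected board centre [0.4595 0.1387 0.2625] z [0.3649 0.1044 0.9252]
scene 983
[[ -3.5 -63.7 -88.4]
 [  7.2   6.9 -19. ]
 [ 15.2  68.1  48.5]]
 face 1 598 [-0.0003  0.0083  6.8072]
 face -1 32 [-0.01   -0.0053 -2.9094]
strut 4 [[-81.   3. -61.]
 [-76.   5. -35.]
 [-74.  10. -30.]]
top 712
[[  0.6 -63.5 -84.2]
 [  5.8  24.6 -38.2]
 [  9.3  63.7  48.7]]
 face 1 617 [-0.0039  0.0082  6.1187]
strut 0 0
wrist 616
[[-15.7 -67.6 -78.9]
 [ -9.4 -16.5  38.6]
 [ 12.6  -7.   49.7]]
 face 1 33 [  4.731   -0.0033 322.4975]
strut 2065 [[-78. -11. -51.]
 [-53.  -5. -23.]
 [-26.   4.  17.]]
```

View pics/v4.png

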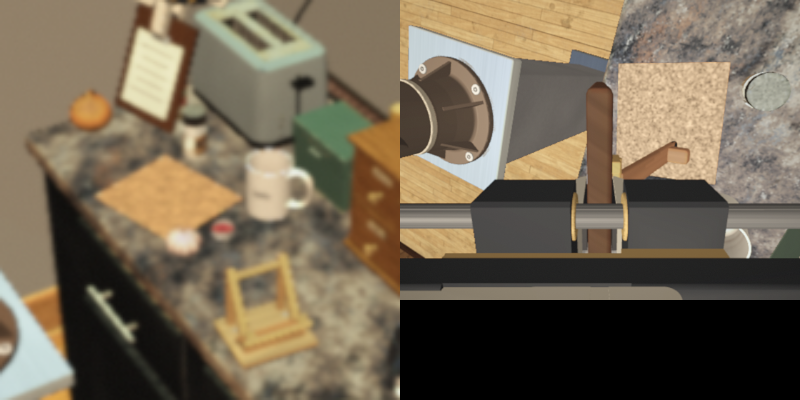

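The board hangs square over the mat (left panel, 150,70) with the card facing the robot and the strut out (right panel, 660,160). I'll lower it.

>>> play_rows(
  motion=[
    [-1,7,0,19,0,0,0],
    [-1,18,0,46,0,0.002,0],
    [-1,29,-0.5,72,0,0.005,0],
    [-1,40,-0.7,99,0,0.005,0],
    [-1,50,-0.7,124,0,0.005,0],
    [-1,57,-0.7,141,0,0.005,0],
    [-1,62,-0.7,152,0,0.005,0],
    [-1,63.5,-0.7,156,0,0.005,0],
    [-1,63.5,-0.7,156,0,0.005,0],
    [-1,63.5,-0.7,156,0,0.005,0],
  ],
)

```text
clock: 18.95
position: [0.476, 0.1449, 0.1393]
ee_rot: [3.005, 0.424, -0.58]
force: [-0.2, 0.2, -4.8]
width: 0.129
```

```bash
python3 - <<'E'
from h import *
s=st();print(rel(*place(0)))
Rt=R.from_rotvec(s["ee_rot"]).as_matrix();Rb=Rt@Rtb.T;pb=np.array(s["position"])-Rb@ptb
fo=np.array([-.010,0,.0345])+R.from_rotvec([0,.62,0]).as_matrix()@np.array([-.003,0,-.115])
for q in([-.006,0,-.0875],fo):
    w=pb+Rb@np.array(q);print(w,(w-MC)@mx,(w-MC)@my)
E
```

```text
t 18.95 pos [0.476  0.1449 0.1393] rv [ 3.005   0.4237 -0.5803] w 0.12928604643880853 F [-0.1974  0.2185 -4.8058]
[[ 0.8919  0.2763 -0.358 ]
 [ 0.2568 -0.9611 -0.1019]
 [-0.3722 -0.001  -0.9281]]
(array([3.1, 0.7, 9. ]), array([-0.001, -0.003,  0.001]))
[0.434  0.133  0.0124] -0.03924897681695092 0.0008287567685543862
[0.5102 0.1549 0.0131] 0.039968855981678306 0.0008815005233745695
```

>>> play_rows(
  motion=[
    [-1,1.5,0.4,3.7,0,0,0],
    [-1,2.6,0.7,6.5,0,0,0],
    [-1,3,0.7,7.9,0,0,0],
    [-1,3.3,0.7,8.6,0,0,0],
    [-1,3.3,0.7,8.6,0,0,0],
  ],
)

```text
clock: 19.45
position: [0.4759, 0.144, 0.1306]
ee_rot: [3.005, 0.423, -0.581]
force: [-2.2, -1.3, 3.8]
width: 0.127
```

>>> play_rows(
  motion=[
    [-1,0.4,0,0.9,0,0,0],
    [-1,0.4,0,0.9,0,0,0],
    [-1,0.4,0,0.9,0,0,0],
  ],
)

```text
clock: 19.75
position: [0.4757, 0.1439, 0.1304]
ee_rot: [3.005, 0.423, -0.582]
force: [-2.6, -0.8, 7.8]
width: 0.13
```

>>> play_rows(
  motion=[
    [-0.6,-0.4,0,-0.9,0,0,0],
    [-0.5,-0.4,0,-0.9,0,0,0],
    [-0.3,-0.4,0,-0.9,0,0,0],
    [-0.2,-0.4,0,-0.9,0,0,0],
    [0,-0.4,0,-0.9,0,0,0],
    [0,-0.4,0,-0.9,0,0,0],
    [0,-0.4,0,-0.9,0,0,0],
  ],
  force=10,
)

```text
clock: 20.45
position: [0.4757, 0.1439, 0.1313]
ee_rot: [3.005, 0.423, -0.582]
force: [0.5, -0.1, -0.1]
width: 0.497
```

```bash
python3 - <<'E'
from h import *
s=st()
p=arm.get_image("scene");w=cloud(p)
pb,Rb=FC,F
L=((w-pb)@Rb*1000);k=L[(abs(L[...,0]-6)<10)&(abs(L[...,1])<60)&(L[...,2]<35)&(L[...,2]>-80)]
A=np.c_[k[:,1:],np.ones(len(k))];print("face",len(k),np.linalg.lstsq(A,k[:,0],rcond=None)[0].round(4))
p2=arm.get_image("wrist")
cv2.imwrite("pics/v5.png",np.hstack([cv2.resize(p["img"][130:300,160:330],(400,400)),cv2.copyMakeBorder(cv2.resize(p2["img"],(400,300)),0,100,0,0,0)]))
E
```

```text
t 20.45 pos [0.4757 0.1439 0.1313] rv [ 3.0052  0.4231 -0.5821] w 0.49726848602734175 F [ 0.5192 -0.1308 -0.1402]
[[ 0.8916  0.2758 -0.3591]
 [ 0.2564 -0.9612 -0.1016]
 [-0.3732 -0.0015 -0.9278]]
face 608 [-0.0001  0.0135  8.5562]
```

View pics/v5.png

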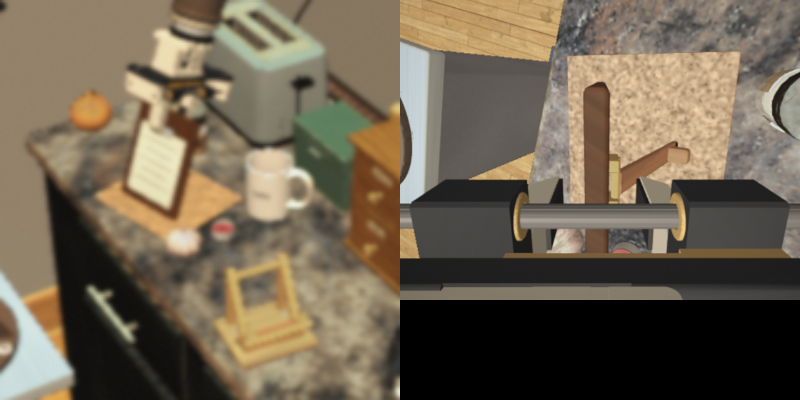

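The board stands on the mat and both fingers are clear of it (right panel, gaps either side of 597). I'll retreat along the fingers.

>>> play_rows(
  motion=[
    [0,0,0,-15,0,0,0],
    [0,0,0,-40,0,0,0],
    [0,0,0,-80,0,0,0],
    [0,0,0,-120,0,0,0],
    [0,0,0,-160,0,0,0],
    [0,0,0,-180,0,0,0],
    [0,0,0,-180,0,0,0],
    [0,0,0,-180,0,0,0],
    [0,0,0,-180,0,0,0],
    [0,0,0,-180,0,0,0],
  ],
)

```text
clock: 21.55
position: [0.5396, 0.1622, 0.2974]
ee_rot: [3.004, 0.423, -0.585]
force: [-0.6, 0.3, 0.0]
width: 0.497
```

```bash
python3 - <<'E'
from h import *
s=st()
p=arm.get_image("scene");w=cloud(p);L=((w-FC)@F*1000)
k=L[(abs(L[...,0]-6)<10)&(abs(L[...,1])<60)&(L[...,2]<80)&(L[...,2]>-80)]
A=np.c_[k[:,1:],np.ones(len(k))];print("face",len(k),np.linalg.lstsq(A,k[:,0],rcond=None)[0].round(4))
k=L[(abs(L[...,0]-6)<9)&(abs(L[...,1])<85)&(abs(L[...,2])<95)];print(np.percentile(k,[1,99],axis=0).round(0))
p2=arm.get_image("wrist");w=cloud(p2)
L=((w-FC)@F*1000);q=L[(abs(L[...,1])<12)&(L[...,0]<-9)&(L[...,0]>-100)&(L[...,2]<40)&(L[...,2]>-75)]
print("strut slope",np.polyfit(q[:,2],q[:,0],1),len(q))
g=w[(np.hypot(w[...,0]-.575,w[...,1]-.229)<.05)&(w[...,2]>.085)&(w[...,2]<.12)];print("jar top",len(g),np.percentile(g,[2,50,98],axis=0) if len(g) else 0, "mat-x",((g.mean(0)-MC)@mx) if len(g) else 0)
cv2.imwrite("pics/v6.png",np.hstack([cv2.resize(p["img"][130:300,160:330],(400,400)),cv2.copyMakeBorder(cv2.resize(p2["img"],(400,300)),0,100,0,0,0)]))
E
```

```text
t 21.55 pos [0.5396 0.1622 0.2974] rv [ 3.0044  0.4231 -0.585 ] w 0.4966809913916875 F [-0.6081  0.2602  0.0406]
[[ 0.8909  0.2758 -0.3609]
 [ 0.2563 -0.9612 -0.102 ]
 [-0.375  -0.0016 -0.927 ]]
face 849 [0.0042 0.0097 8.1832]
[[ -2. -66. -93.]
 [ 15.  70.  84.]]
strut slope [  0.6386 -39.4417] 1548
jar top 2181 [[0.5539 0.2108 0.0927]
 [0.5731 0.2304 0.0945]
 [0.5919 0.249  0.0962]] mat-x 0.12121574034018058
```

View pics/v6.png

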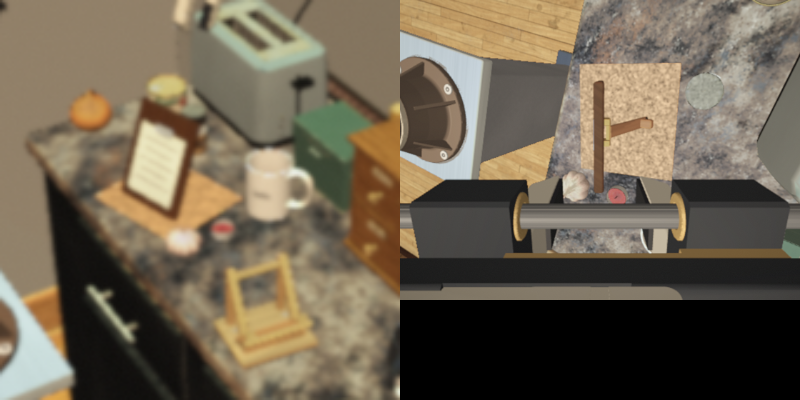

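The board stands square on the mat with its strut on the back half (right panel, 640,125), and the jar stands off the mat at (705,90).

```bash
python3 -c "
from cell import arm
print(arm.observe()['clock'],arm.sign_off())"
```

```text
the job is handed in; nothing more can be done
21.65 None
```

The recipe board is standing on the mat on its kickstand, and I handed the job in at about 21.7 s of the 72 s allowed. The hand-in reports no verdict.

- **Jar:** I moved it off the mat to about (0.573, 0.230). It stands upright, and its middle is about 121 mm from the mat's centre along the mat's x axis, against a limit of 107 mm.
- **Kickstand:** I unfolded it by its thumb tab while the board was in the rest. The depth image there gave about 0.63 rad.
- **Board position:** It leans back about 22°, square to the mat to within roughly 0.01 rad, with the card facing the robot's side. Just before touchdown I worked out the lower edge at about 39 mm in front of the mat's centre and the foot about 40 mm behind it, both within 1 mm of the centre line.
- **Robot and other things:** The gripper is clear of everything. In the last pictures the things beside the mat looked unmoved, but I did not re-measure any of them. The tape, lemon and dark mug were not in that view.

Two readings disagreed slightly:
- **Strut angle:** a rough final fit gave about 0.57 rad, below the earlier 0.63. I put this down to the tab biasing the fit, and it is still above the 0.5 limit.
- **Board face:** the face measured about 2 mm off the model, which is within the camera calibration.

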